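# Load the water filter cartridge and clamp it home

## Task

Stand the filter cartridge in the well of the water filter and let go of it while it still rests high on the stiff seat; do not push it in by hand. Then swing the open steel clamp over and press gently on its handle until the foot has driven the cartridge fully home, never harder than about 2.5 kg, so that clamp and cartridge stay down when you let go. Leave the other kitchen things where they are.

Things in the scene. Friction and masses are not known exactly. Their poses are not given: they have to be found in the camera images.
- cartridge_center (a point): Centre of the loose filter cartridge: a grey plastic upright block 46 mm (its x) x 30 mm (its y) x 70 mm high with three dark grooves round it and a dark spot on its flat top, about 160 g, standing on the plank. This point is 35 mm above its underside, 35 mm below its top. The lowest 6 mm are 3 mm slimmer. Grip it across the 30 mm, within 20 mm of the top.
- cradle: The water filter's white plastic housing, fixed to the plank; origin at the centre of its underside, below the middle of the well; z up. Block 90 mm (x) x 74 mm (y) x 54 mm high. The cartridge's x must lie along the housing's x (either way round). A tower 44 mm wide at x = 45 to 75 mm carries the clamp's hinge between two cheeks 117 mm high.
- well_mouth (a point): Centre of the well's mouth at the housing's rim, 54 mm up. Well 48.4 mm (x) x 32.4 mm (y), mouth bevelled 3 mm. In it a stiff springless seat, top 30 mm below the rim: the cartridge set on it has its centre 5 mm above this point. The seat yields to about 14 N plus 0.15 N per mm/s, stays where left, and sinks 12 mm to a hard stop: fully home, cartridge centre 7 mm below this point.
- clamp (a joint): Angle of the steel clamp arm about its hinge, rad: 0 = level over the well (arm pointing to the housing's -x), growing as it opens upwards; 1.57 is upright; it starts open beyond upright, end of travel 2.3. Stiff hinge (0.15 N m), stays where left. With the cartridge fully home it stands anywhere from -0.02 to 0.22, first touch about 0.2 higher.
- clamp_hinge (a point): The clamp's hinge line (along the housing's y), at x = 60 mm, z = 105 mm of the housing. Under the arm, 60 mm from the hinge, a round rubber foot (16 mm across) meets the middle of the cartridge's top. The foot is screwed out differently each time, by up to 12 mm, so the clamp's final angle is not known beforehand: feel for the hard stop.
- clamp_handle (a point): Middle of the outer face (top face when closed) of the clamp's flat handle, 135 mm from the hinge, 6 mm off the arm's mid-plane. Arm 22 mm wide, 12 mm thick; handle plate 40 mm long, 46 wide, 12 thick, ending 155 mm from the hinge. Driving the seat takes 7 to 9 N down on the handle; at the stop the force climbs at once: 12 to 20 N is a firm press, over 28 N breaks it.
- soap_dish: blue plastic soap dish with a flat hinged lid, shut, 114 x 79 x 37; sizes in mm; loose, a bystander; origin at the middle of its underside
- mug: white enamel mug, 82 across, 82 high, handle at its +y; sizes in mm; loose, a bystander; origin at the middle of its underside
- tin: round stainless steel scourer tin, 92 across, 54 high; sizes in mm; loose, a bystander; origin at the middle of its underside
- jar: small glass jar with a twist cap, 60 across, 85 high; sizes in mm; loose, a bystander; origin at the middle of its underside
- brush: green dish brush lying flat, long axis its x; sizes in mm; loose, a bystander; origin at the middle of its underside
- spoon: steel spoon lying flat, long axis its x, 20 to 30 high; sizes in mm; loose, a bystander; origin at the middle of its underside
There are look-alikes about, which are no part of the job. Leave any red or turquoise look-alike of the cradle alone.

How it is judged:
By the outcome, as a careful person would: the job done as asked, in the order asked, and still so for the second after the job is handed in, with the robot touching nothing.
It also fails if it takes over 67 s, if anything falls off the work surface, if the arm or the gripper's body presses on something with over 40 N, if the wrist force passes 120 N, or if a joint passes its speed limit or range.

## Robot

A 6-joint arm with a two-finger parallel gripper is mounted at the origin on the work surface. World frame = base frame: x ahead of the robot, y to its left, z up, the work surface at z = 0. Lengths are in m, angles in rad, forces in N, time in s.
With the tool pointing down it reaches from about 0.35 to 0.975 m from the base axis. Payload 7.1 kg.
Tool frame: the origin (TCP) lies midway between the tips of the shut fingers; the grasp point (between the pads) lies 19 mm behind it; z points along the fingers, y is the line along which they close (so a half turn about z gives the same grasp; the last joint's range is limited). The gripper opens to 88 mm and grips with 3 to 60 N. Pads are 20 mm wide; open, the fingers measure 115 mm over their backs; the gripper's body (75 mm by 178 mm) begins 61 mm behind the grasp point.
Start: joints at [-1.266, 0.423, 1.63, -0, 1.089, -0.019], TCP at [0.199, -0.592, 0.223] pointing down, gripper open.
Joint ranges: [-3, 3], [-0.9, 2.11], [0.09, 2.58], [-1.31, 4.45], [0.11, 2.69], [-2.54, 2.54]. Speed limits (rad/s): [2.39, 2.39, 3.01, 3.14, 3.14, 3.14].

## Interface

Orientations are given as a unit quaternion [w, x, y, z].
In Python, from station import move_pose, movel, movej, command_gripper, wait, inverse_kinematics, read_camera, camera_info, MotionError, job_done, get_time, get_joint_pos, get_qvel, get_effort, get_tcp_pos, get_ee_rot, get_ft_force, get_ft_torque, get_grip_width, get_finger_force gives the robot as it stands. Calls block until the motion is done:
- move_pose(position, orientation): joint-space move of the TCP to a pose.
- movel(position, frame=None, v=0.15, until_force=None): straight line of the TCP; frame=None keeps the orientation; v is the mean speed in m/s. With until_force (N) it stops when the force on the tool has changed by that much, and returns True; else False.
- movej(angles): joint-space move.
- command_gripper(opening): opening from 0.0 (shut) to 1.0 (fully open); the grip force is fixed at half the most; returns when the fingers have stopped.
- wait(seconds).
- inverse_kinematics(position, orientation): joint angles nearest the present ones, or None.
- read_camera(name): name is "scene" or "top" or "wrist"; returns the picture (480x640x3 uint8, red, green, blue); there is no depth.
- camera_info(name): a dict with "intrinsics" (3x3 intrinsics, pixels), "T" (4x4, takes a point from camera to world coordinates); the wrist camera has in their place "tool_from_camera" (4x4, takes a point from camera to tool coordinates, whose origin is the TCP and whose axes are the flange's). Camera axes: x right, y up, looking along -z (the intrinsics and any distortion apply to the point x, -y, -z); pixel columns grow to the right and rows downward; lengths in m; the calibration is good to about 2 mm. A picture is of the moment at which its call begins: read the wrist's pose just before it. camera_info takes no time and is no camera call.
A pose or a line that the arm cannot do raises MotionError and nothing moves.
- job_done(): hands the job in; it is judged then, once.
Readings, each from a call of its own:
- get_time(): time.
- get_joint_pos(): joint angles.
- get_qvel(): joint speeds.
- get_effort(): joint torques, N m.
- get_tcp_pos(): TCP position.
- get_ee_rot(): TCP orientation.
- get_ft_force(): force on the tool from outside, world axes, zero at the start.
- get_ft_torque(): the same for the moment, N m.
- get_grip_width(): opening from 0.0 (shut) to 1.0 (fully open).
- get_finger_force(): force on a finger pad.
Only numpy, scipy, OpenCV 4.12 (cv2) and the standard library are available. Lean on these libraries where they do the work, as an engineer would, in place of code of your own. Each camera call takes 0.05 s, during which the arm holds its last target. There are 200 camera calls.

## Working session

There is one attempt and no reset: what is moved stays moved. The work goes in short steps, each a Python script; the robot and the scene stay as the last script left them, time stands still between calls to the robot, and variables do not carry over. Pictures are saved under pics/ and viewed, at most 10 in all, crops included, and the job is handed in when it is done.

```bash
mkdir -p pics; ls
python3 - <<'E'
from station import *
import cv2, numpy as np
np.set_printoptions(precision=4,suppress=True)
for n in ("scene","top"):
    cv2.imwrite(f"pics/{n}.png",read_camera(n)[:,:,::-1]); print(n,camera_info(n))
print(camera_info("wrist"),get_time(),get_ee_rot())
E
```

```text
pics
scene {'intrinsics': array([[470.3296,   0.    , 319.2387],
       [  0.    , 470.3296, 240.4443],
       [  0.    ,   0.    ,   1.    ]]), 'T': array([[ 0.1717, -0.7709,  0.6134,  1.1427],
       [ 0.985 ,  0.1247, -0.119 , -0.1212],
       [ 0.0153,  0.6247,  0.7808,  0.922 ],
       [ 0.    ,  0.    ,  0.    ,  1.    ]])}
top {'intrinsics': array([[569.754 ,   0.    , 311.253 ],
       [  0.    , 569.754 , 233.0124],
       [  0.    ,   0.    ,   1.    ]]), 'T': array([[-0.0066,  0.9979, -0.0641,  0.3655],
       [-0.9999, -0.0058,  0.0131, -0.0017],
       [ 0.0127,  0.0642,  0.9979,  1.5896],
       [ 0.    ,  0.    ,  0.    ,  1.    ]])}
{'intrinsics': array([[360.5969,   0.    , 324.875 ],
       [  0.    , 360.5969, 235.3371],
       [  0.    ,   0.    ,   1.    ]]), 'tool_from_camera': array([[ 0.0007,  0.9603,  0.279 ,  0.0756],
       [ 1.    , -0.0009,  0.0006,  0.0002],
       [ 0.0008,  0.279 , -0.9603, -0.1607],
       [ 0.    ,  0.    ,  0.    ,  1.    ]])} 0.1 [-0.0007  0.9869  0.1612 -0.0001]
```

View pics/scene.png

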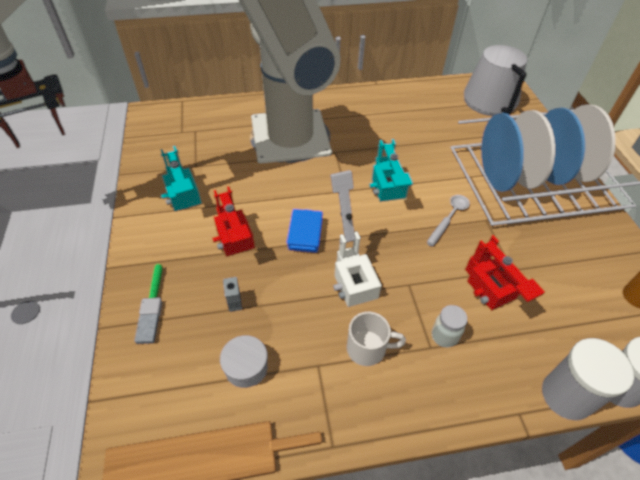

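View pics/top.png

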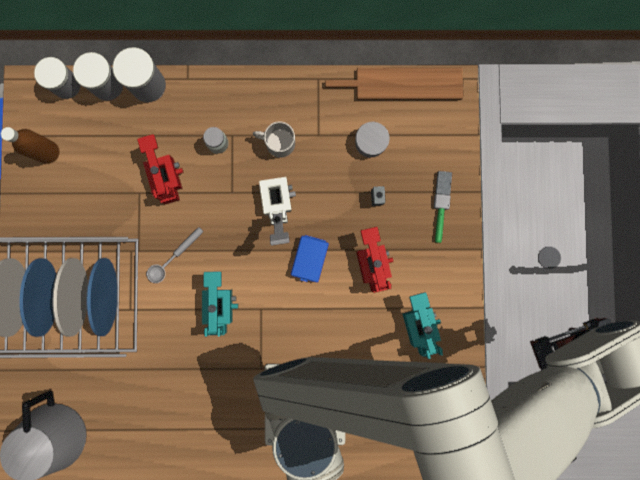

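The scene shows the white housing at about (355,280), its open clamp leaning towards the robot with the handle at (342,182), and the cartridge at (232,293). In the top view they are at (275,196) and (378,195). I'll enlarge those areas.

Run:
```python
import cv2, numpy as np
t=cv2.imread("pics/top.png"); s=cv2.imread("pics/scene.png")
a=cv2.resize(t[170:250,245:325],None,fx=5,fy=5,interpolation=cv2.INTER_CUBIC)
b=cv2.resize(t[170:250,345:405],None,fx=5,fy=5,interpolation=cv2.INTER_CUBIC)
cv2.imwrite("pics/c1.png",np.hstack([a,b]))
```

```text
(no output)
```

View pics/c1.png

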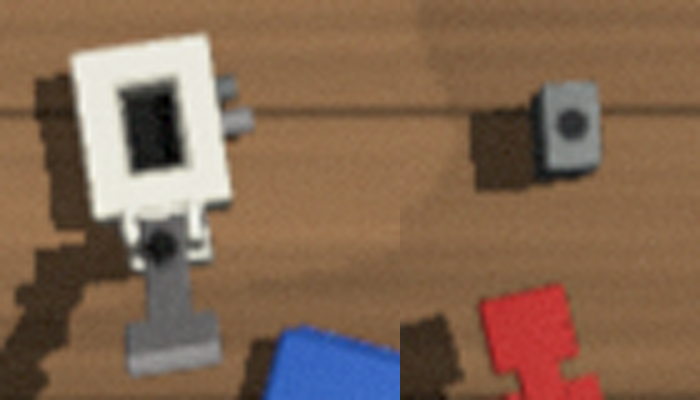

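The crop shows the rim corners at (72,55), (208,35), (232,200) and (95,218), and the cartridge spot at (573,124). The clamp leans back over the tower.

```bash
cat > h.py <<'E'
from station import *
import cv2, numpy as np
from scipy.spatial.transform import Rotation as R
np.set_printoptions(precision=4,suppress=True)
def cam(name):
    ci=camera_info(name)
    if name=="wrist":
        q=get_ee_rot(); T=np.eye(4); T[:3,:3]=R.from_quat([q[1],q[2],q[3],q[0]]).as_matrix(); T[:3,3]=get_tcp_pos()
        return ci["intrinsics"],T@ci["tool_from_camera"]
    return ci["intrinsics"],ci["T"]
def px2w(K,T,u,v,z):
    d=T[:3,:3]@np.array([(u-K[0,2])/K[0,0],-(v-K[1,2])/K[1,1],-1]); o=T[:3,3]
    return o+d*(z-o[2])/d[2]
def w2px(K,T,p):
    c=T[:3,:3].T@(np.array(p)-T[:3,3]); return K[0,0]*c[0]/-c[2]+K[0,2], K[1,2]+K[1,1]*c[1]/c[2]
def down(yaw):  # tool z down, tool y along world direction yaw
    y=np.array([np.cos(yaw),np.sin(yaw),0]); z=np.array([0,0,-1.]); x=np.cross(y,z)
    q=R.from_matrix(np.c_[x,y,z]).as_quat(); return np.array([q[3],q[0],q[1],q[2]])
E
python3 - <<'E'
from h import *
K,T=cam("top")
P=[px2w(K,T,245+u/5,170+v/5,.054) for u,v in [(72,55),(208,35),(232,200),(95,218),(153,124)]]
print(np.array(P), np.mean(P[:4],0),[np.linalg.norm(P[i]-P[(i+1)%4]) for i in range(4)])
x=(P[0]+P[1]-P[2]-P[3]); print("housing -x yaw",np.arctan2(x[1],x[0]))
C=[px2w(K,T,345+(u-400)/5,170+v/5,.07) for u,v in [(573,124),(545,83),(600,83),(600,170),(545,172)]]; print(np.array(C))
q=get_ee_rot(); print(R.from_quat([q[1],q[2],q[3],q[0]]).as_matrix())
for yaw in (np.pi/2,-np.pi/2):
  print(inverse_kinematics(C[0]+[0,0,.2],down(yaw)))
E
```

```text
[[0.6064 0.1179 0.054 ]
 [0.6171 0.0441 0.054 ]
 [0.5269 0.0315 0.054 ]
 [0.5175 0.1056 0.054 ]
 [0.5685 0.0741 0.054 ]] [0.567  0.0748 0.054 ] [np.float64(0.07458207615467481), np.float64(0.09102208030359475), np.float64(0.0747003591334432), np.float64(0.08977120915863095)]
housing -x yaw 0.13874207214058826
[[ 0.5651 -0.2061  0.07  ]
 [ 0.5873 -0.1913  0.07  ]
 [ 0.5872 -0.221   0.07  ]
 [ 0.5401 -0.2203  0.07  ]
 [ 0.5392 -0.1907  0.07  ]]
[[ 0.948   0.3182 -0.0004]
 [ 0.3182 -0.948   0.0013]
 [ 0.     -0.0014 -1.    ]]
[-0.3695  0.3389  1.6406 -0.      1.1621 -1.9403]
[-0.3695  0.3389  1.6406 -0.      1.1621  1.2013]
```

Both objects match their given sizes: the rim measures 90 x 74.6 and the cartridge 47 x 30. Next I take close wrist views of the housing, then the cartridge.

Run:
```python
from h import *
q=down(-np.pi/2+.139)
move_pose([.577,.075,.28],q); wait(.3)
print(get_time(),get_tcp_pos(),get_joint_pos())
K,T=cam("wrist"); np.savez("w1.npz",K=K,T=T); a=read_camera("wrist")
move_pose([.565,-.206,.17],down(-np.pi/2)); wait(.3)
print(get_time(),get_tcp_pos(),get_joint_pos())
K2,T2=cam("wrist"); np.savez("w2.npz",K=K2,T=T2); b=read_camera("wrist")
cv2.imwrite("pics/w1.png",a[:,:,::-1]); cv2.imwrite("pics/w2.png",b[:,:,::-1])
print(w2px(K,T,[.567,.0748,.054]),w2px(K2,T2,[.565,-.206,.07]))
```

```text
3.1167 [0.577  0.0747 0.28  ] [ 0.1083  0.2988  1.6738 -0.      1.1691  1.5406]
4.625 [ 0.5654 -0.2052  0.1704] [-0.3679  0.4519  1.7222  0.      0.9669  1.2015]
(np.float64(323.3669320072761), np.float64(211.80231807569263)) (np.float64(325.45943423829567), np.float64(235.68856423661433))
```

View pics/w1.png

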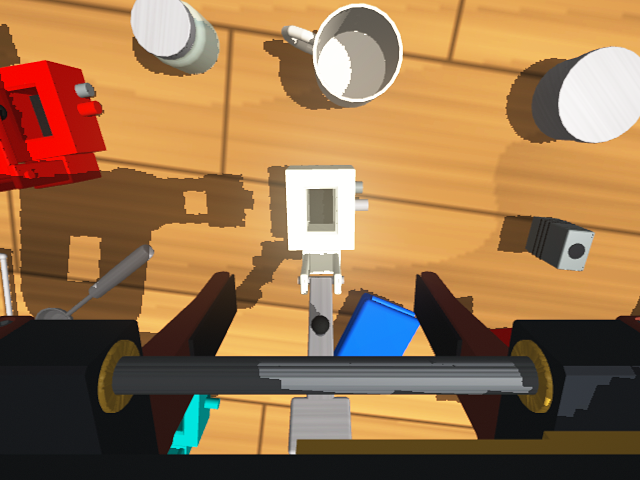

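View pics/w2.png

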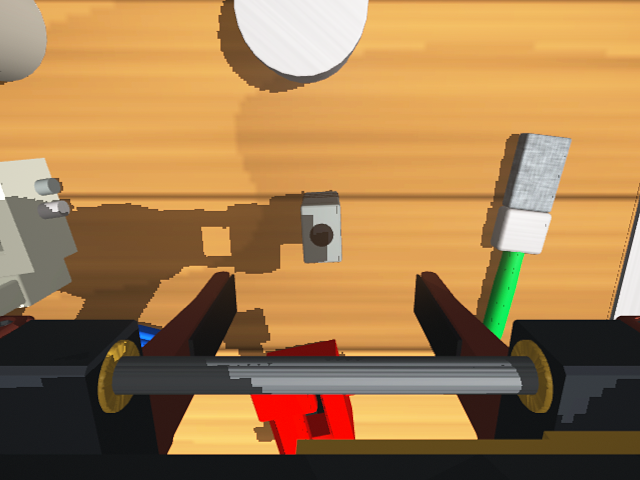

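In wrist view 1 the rim corners are at about (286,169), (354,169), (354,250) and (286,250). In view 2 the spot is at (321,235) and the top-face corners are at (302,206), (338,205), (341,262) and (305,264).

Run:
```python
from h import *
w=np.load("w1.npz");P=np.array([px2w(w['K'],w['T'],u,v,.054) for u,v in [(286,169),(354,169),(354,250),(286,250)]])
print(P,P.mean(0),[np.linalg.norm(P[i]-P[(i+1)%4]) for i in range(4)]); x=P[0]+P[1]-P[2]-P[3];print(np.arctan2(x[1],x[0]))
w=np.load("w2.npz");P=np.array([px2w(w['K'],w['T'],u,v,.07) for u,v in [(321,235),(302,206),(338,205),(341,262),(305,264)]])
print(P,P[1:].mean(0),[np.linalg.norm(P[1+i]-P[1+(i+1)%4]) for i in range(4)]); x=P[1]+P[2]-P[3]-P[4];print(np.arctan2(x[1],x[0]))
a=cv2.imread("pics/w1.png")[150:270,270:370];b=cv2.imread("pics/w2.png")[180:280,280:363]
cv2.imwrite("pics/c2.png",np.hstack([cv2.resize(a,(400,480),interpolation=2),cv2.resize(b,(398,480),interpolation=2)]))
```

```text
[[0.6074 0.1204 0.054 ]
 [0.6174 0.049  0.054 ]
 [0.5281 0.0345 0.054 ]
 [0.5174 0.1106 0.054 ]] [0.5676 0.0786 0.054 ] [np.float64(0.07208362125385176), np.float64(0.09050626641184188), np.float64(0.0768476567440524), np.float64(0.09053538153201786)]
0.13538291717128306
[[ 0.5655 -0.2026  0.07  ]
 [ 0.5877 -0.1887  0.07  ]
 [ 0.5886 -0.2152  0.07  ]
 [ 0.5439 -0.218   0.07  ]
 [ 0.5422 -0.1903  0.07  ]] [ 0.5656 -0.203   0.07  ] [np.float64(0.026527140343390012), np.float64(0.04473538247228016), np.float64(0.027818955324509932), np.float64(0.04557025170634273)]
0.04942572066694897
```

View pics/c2.png

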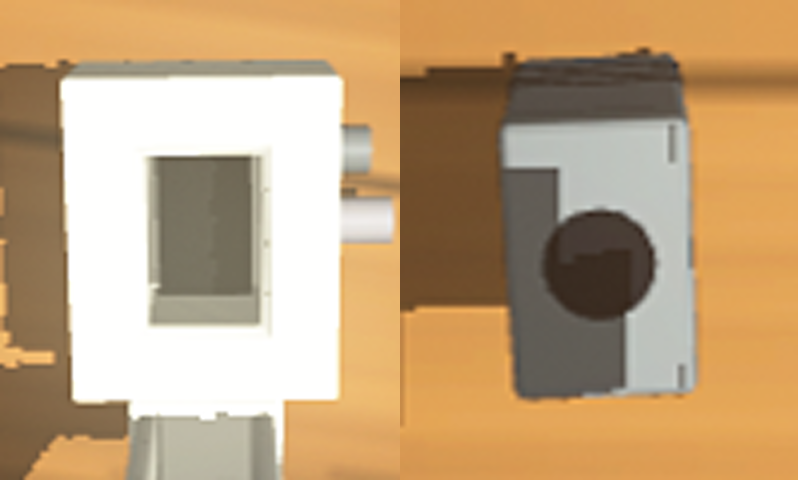

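Run:
```python
from h import *
q=down(-np.pi/2+.03)
move_pose([.5655,-.2035,.12],q)
movel([.5655,-.2035,.041],v=.08)
print(get_time(),get_tcp_pos(),get_ft_force())
command_gripper(0); print(get_grip_width()*88,get_finger_force(),get_tcp_pos())
movel([.5655,-.2035,.17],v=.15)
# well hover: cartridge underside at tcp-.041
move_pose([.5672,.0765,.13],down(-np.pi/2+.137)); wait(.4)
print(get_time(),get_tcp_pos(),get_ft_force())
K,T=cam("wrist"); np.savez("w3.npz",K=K,T=T); a=read_camera("wrist")
cv2.imwrite("pics/w3.png",cv2.resize(a[100:340,200:440,::-1],(600,600),interpolation=2))
print("top centre px if centred",w2px(K,T,get_tcp_pos()+np.array([0,0,.029])))
```

```text
6.125 [ 0.5659 -0.2036  0.0415] [ 0.2093 -0.4362 -0.2911]
29.755952324844653 29.979207515716553 [ 0.5655 -0.2035  0.041 ]
9.55 [0.5674 0.0759 0.1301] [ 0.3467  0.2623 -1.7265]
top centre px if centred (np.float64(323.71999708785484), np.float64(323.00482622624395))
```

View pics/w3.png

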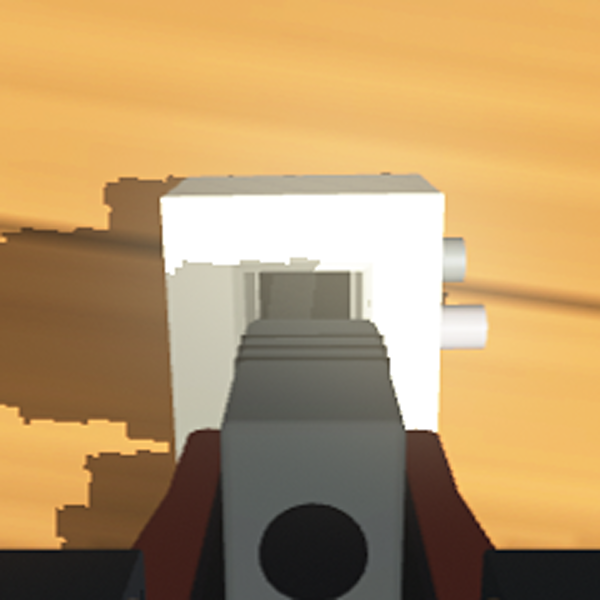

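The view shows the cartridge centred in the fingers at column 325. The housing's centre line is at about column 322, roughly 2 mm to +y. The rim's front edge is at row 178 and the bevel's front edge at row 206. I correct for this and lower the cartridge with a force guard.

Run:
```python
from h import *
w=np.load("w3.npz"); f=np.array([np.cos(.145),np.sin(.145),0])
a=px2w(w['K'],w['T'],200+303/2.5-1.5,178,.054)-.045*f; b=px2w(w['K'],w['T'],200+303.5/2.5-1.5,206.5,.054)-.0272*f
print(a,b)
x=np.clip((a[0]+b[0])/2,.566,.569); y=np.clip((a[1]+b[1])/2,.0765,.079); print(x,y)
q=down(-np.pi/2+.145)
movel([x,y,.102],q,v=.06); wait(.2); print(get_tcp_pos(),get_ft_force())
r=movel([x,y,.0655],v=.025,until_force=4)
print(r,get_time(),get_tcp_pos(),get_ft_force())
```

```text
[0.5678 0.0788 0.054 ] [0.5667 0.0787 0.054 ]
0.5672513337085947 0.07875248638021592
[0.5675 0.0788 0.1023] [ 0.7721  0.1657 -1.3299]
False 12.025 [0.5674 0.0788 0.0657] [ 0.6404 -0.0897 -1.8248]
```

It entered freely. I now feel for the seat (limit 4 N, well below the 14 N yield) and release.

Run:
```python
from h import *
p=get_tcp_pos()
r=movel([.5673,.0788,.0625],v=.008,until_force=4)
print(r,get_time(),get_tcp_pos(),get_ft_force())
command_gripper(.75); print(get_time(),get_grip_width(),get_ft_force(),get_tcp_pos())
movel([.5673,.0788,.16],v=.15); 
movel([.60,.0836,.26],v=.25); wait(.2)
K,T=cam("wrist"); np.savez("w4.npz",K=K,T=T); a=read_camera("wrist"); s=read_camera("scene")
u=cv2.resize(a[140:400,230:410,::-1],(415,600),interpolation=2); v=cv2.resize(s[160:320,290:390,::-1],(375,600),interpolation=2)
cv2.imwrite("pics/w4.png",np.hstack([u,v])); print(get_time(),get_joint_pos())
c=np.array([.5673,.0788,0])
Ks,Ts=cam("scene")
f=np.array([np.cos(.145),np.sin(.145),0]); h=c-.06*f+[0,0,.105]
for z in (.094,.082): print(w2px(K,T,c+[0,0,z]),w2px(Ks,Ts,c+[0,0,z]))
for th in np.arange(1.7,2.35,.1):
    d=np.cos(th)*f+[0,0,np.sin(th)]; n=-np.sin(th)*f+[0,0,np.cos(th)]
    print(round(th,2),h+.135*d+.006*n,w2px(Ks,Ts,h+.155*d+.006*n),w2px(Ks,Ts,h+.155*d-.006*n))
```

```text
True 12.2833 [0.5675 0.0788 0.0648] [-1.0257  0.1112  4.4535]
13.0167 0.7500676085793453 [-1.2966 -0.2801  0.8414] [0.5666 0.0787 0.064 ]
14.6833 [0.1187 0.3573 1.6414 0.     1.1468 1.5446]
(np.float64(324.7187258652178), np.float64(247.41733885378935)) (np.float64(358.5686227065955), np.float64(262.8169492148193))
(np.float64(324.73307507016955), np.float64(243.5383225907749)) (np.float64(358.128189985699), np.float64(266.028112497971))
1.7 [0.4848 0.0668 0.2381] (np.float64(349.6919555967037), np.float64(181.91187112748952)) (np.float64(351.8344584141457), np.float64(185.35942211528774))
1.8 [0.4718 0.0649 0.2351] (np.float64(346.9778607191504), np.float64(178.10768129963492)) (np.float64(349.071655837453), np.float64(180.98631742528835))
1.9 [0.4591 0.063  0.2308] (np.float64(344.3555376942195), np.float64(175.0579903183429)) (np.float64(346.37557732833034), np.float64(177.35129467934973))
2.0 [0.4469 0.0612 0.2253] (np.float64(341.85409022611134), np.float64(172.77208035677563)) (np.float64(343.7781855823198), np.float64(174.47401387127823))
2.1 [0.4354 0.0595 0.2185] (np.float64(339.49871075147814), np.float64(171.24697643512786)) (np.float64(341.3077156681127), np.float64(172.36086268068192))
2.2 [0.4245 0.0579 0.2106] (np.float64(337.310595189845), np.float64(170.46895679211417)) (np.float64(338.9884577779037), np.float64(171.00629710215009))
2.3 [0.4145 0.0565 0.2017] (np.float64(335.307005199781), np.float64(170.41518336562146)) (np.float64(336.84070777921164), np.float64(170.3943884244108))
```

View pics/w4.png

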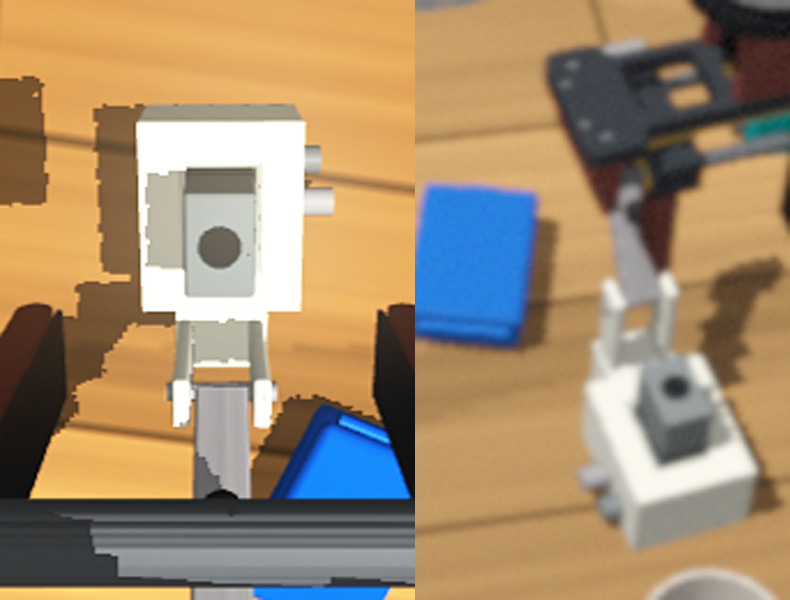

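The cartridge stands upright and high in the well, centred and released. The original scene picture puts the clamp at about 2.0 rad (tip at (342,173)). I check that against the top view, then shut the gripper and go behind the handle.

```bash
cat >> h.py <<'E'
f=np.array([np.cos(.145),np.sin(.145),0]); c=np.array([.5673,.0788,0]); Z=np.array([0,0,1.])
Q=down(-np.pi/2+.145)
def at(s,z): return c+s*f+z*Z
def arc(th,r): # TCP with front-bottom corner on the outer face
    return at(-.06+r*np.cos(th)-.006*np.sin(th)-.010, .105+r*np.sin(th)+.006*np.cos(th))
E
python3 - <<'E'
from h import *
K,T=cam("top")
for th in (1.9,2,2.1,2.2): print(th,[w2px(K,T,at(-.06+.155*np.cos(th)-k*np.sin(th),.105+.155*np.sin(th)+k*np.cos(th))) for k in (.006,-.006)])
print("seen tip edge",245+174/5,170+370/5, 245+173/5, 170+347/5)
for p in (at(-.17,.36),at(-.17,.222),arc(1.5,.13),arc(.5,.135),arc(-.06,.135)): print(p,inverse_kinematics(p,Q))
movel(at(0.03,.36),v=.25); command_gripper(0); print(get_time(),get_ft_force())
movel(at(-.17,.36),Q,v=.2)
r=movel(at(-.17,.222),v=.12,until_force=5); print(r,get_time(),get_tcp_pos(),get_ft_force())
E
```

```text
1.9 [(np.float64(276.70993120143015), np.float64(232.737917225364)), (np.float64(275.91929047734465), np.float64(227.86263787808173))]
2 [(np.float64(277.71963136162975), np.float64(238.82283259928397)), (np.float64(276.9398969747343), np.float64(234.13786245630158))]
2.1 [(np.float64(278.7036449587784), np.float64(244.59383078803492)), (np.float64(277.9449122400175), np.float64(240.1582917917611))]
2.2 [(np.float64(279.6495982493801), np.float64(249.98079053700695)), (np.float64(278.9213683188372), np.float64(245.84828378516454))]
seen tip edge 279.8 244.0 279.6 239.4
[0.3991 0.0542 0.36  ] [ 0.1055 -0.0783  1.9193 -0.      1.3006  1.5313]
[0.3991 0.0542 0.222 ] [ 0.1055  0.0887  2.0931 -0.      0.9598  1.5313]
[0.5012 0.0691 0.2351] [ 0.1136  0.2323  1.8781 -0.      1.0312  1.5394]
[0.6124 0.0854 0.175 ] [ 0.1193  0.4692  1.6801 -0.      0.9923  1.5451]
[0.6317 0.0882 0.1029] [ 0.1201  0.5889  1.671  -0.      0.8817  1.5459]
16.3 [0.3369 0.5348 0.1331]
False 18.75 [0.3996 0.0543 0.2225] [-0.022   0.6209 -0.2511]
```

The clamp angle is about 2.1, so the fingers are clear behind it. Now I swing it over.

Run:
```python
from h import *
pts=[at(-.115,.225),arc(1.5,.13)]+[arc(t,.132) for t in (1.25,1.0,.8,.62)]
for p in pts:
    r=movel(p,v=.1,until_force=8); print(r,get_time(),get_tcp_pos(),get_ft_force())
    if r: break
a=read_camera("wrist"); s=read_camera("scene")
u=cv2.resize(a[::,:,::-1],(533,400)); v=cv2.resize(s[160:320,290:390,::-1],(250,400),interpolation=2)
cv2.imwrite("pics/w5.png",np.hstack([u,v]))
```

```text
False 19.45 [0.4532 0.0622 0.2248] [-0.6212 -0.662  -0.2355]
False 20.0917 [0.5008 0.0691 0.2349] [0.0554 0.1438 0.2603]
False 20.5667 [0.5333 0.0738 0.2319] [ 0.2408 -0.6644  0.1194]
False 21.05 [0.5634 0.0782 0.219 ] [-1.0901  0.6224  0.5747]
False 21.4667 [0.5846 0.0813 0.2035] [-0.7007 -0.1813  0.219 ]
False 21.8583 [0.6007 0.0837 0.1862] [-0.1298 -0.1108 -0.0312]
```

View pics/w5.png

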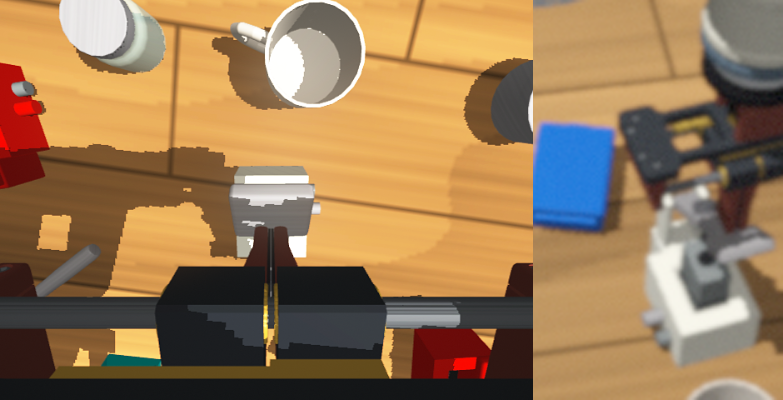

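The clamp now stands at about 0.6 rad in front of the fingers, and the cartridge is still high. I press slowly with a 14 N guard.

Run:
```python
from h import *
r=movel(arc(.47,.135),v=.04,until_force=6); print(r,get_time(),get_tcp_pos(),get_ft_force())
r=movel(arc(-.10,.135),v=.012,until_force=14)
print(r,get_time(),get_tcp_pos(),get_ft_force())
wait(.3); print(get_tcp_pos(),get_ft_force())
```

```text
False 22.6167 [0.6144 0.0857 0.1712] [ 0.3629 -0.2998 -1.0361]
True 26.8833 [0.6263 0.0874 0.1146] [-1.8691 -0.1874  8.2679]
[0.6263 0.0874 0.1147] [-2.5789 -0.0486  7.2641]
```

Run:
```python
from h import *
p=np.array(get_tcp_pos()); F0=get_ft_force()
for k in range(12):
    p=p-[0,0,.0007]; r=movel(p,v=.006,until_force=9); F=get_ft_force()
    print(r,get_time(),get_tcp_pos(),F)
    if F[2]>13.5 or r: break
```

```text
False 27.4333 [0.6263 0.0874 0.1148] [-2.5317 -0.7928  7.6299]
False 27.7 [0.6264 0.0874 0.1144] [-3.035  -0.9444  9.6189]
False 27.9667 [0.6264 0.0874 0.1141] [-5.0511 -0.4915 13.0778]
False 28.2333 [0.6265 0.0874 0.1138] [-6.5321 -1.1853 17.0934]
```

The force climbs about 10 N/mm without travel, so this is the hard stop, at 17 N. I back off and check.

Run:
```python
from h import *
p=np.array(get_tcp_pos())
movel(p+[0,0,.004],v=.02); movel(p+[0,0,.2],v=.2); movel(at(-.05,.36)+[0,-.25,0],v=.3); wait(.5)
print(get_time(),get_ft_force())
s=read_camera("scene"); t=read_camera("top")
v=cv2.resize(s[200:320,290:410,::-1],(400,400),interpolation=2);u=cv2.resize(t[165:245,245:325,::-1],(400,400),interpolation=2)
cv2.imwrite("pics/w6.png",np.hstack([v,u]))
K,T=cam("scene")
for z in (.082,.094):
    print(z,[tuple((np.array(w2px(K,T,at(a,z)+b*np.array([-f[1],f[0],0])))-[290,200])*10/3) for a,b in ((.023,.015),(.023,-.015))])
```

```text
31.425 [ 0.8357 -0.1344  0.0695]
0.082 [(np.float64(261.28947873098826), np.float64(241.84024244486181)), (np.float64(218.3138185156963), np.float64(253.35972266214603))]
0.094 [(np.float64(263.08909644046196), np.float64(231.2268995544063)), (np.float64(219.72450466372132), np.float64(242.7883064407907))]
```

View pics/w6.png

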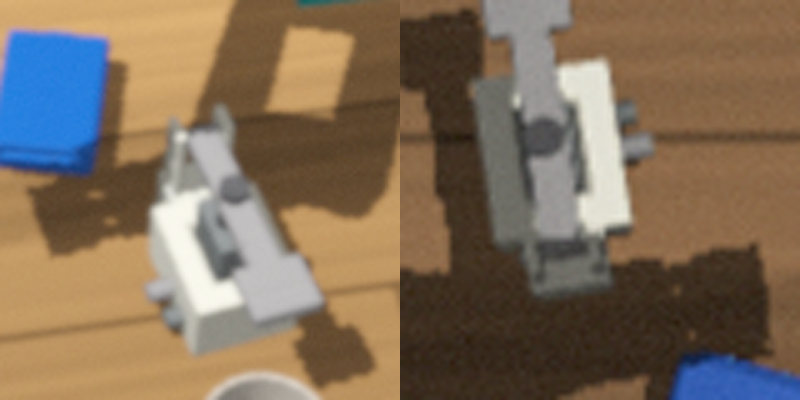

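The clamp is level over the cartridge and stays down. At 17 N the seat would have kept moving if it had any travel left, so the cartridge is home. I hand the job in.

```bash
python3 -c "
from station import *
print(job_done(),get_time())"
```

```text
the job is handed in; nothing more can be done
the job is handed in; nothing more can be done
```

I set the cartridge in the well and let go of it resting high on the seat. The clamp then drove it to the hard stop with a press of about 17 N, and both stayed down when I let go; I handed the job in at about 31 s.

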